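# Clear the drainer and open the safety-capped cleaner jug

## Robot

A 6-joint arm with a two-finger parallel gripper is mounted at the origin on the work surface. World frame = base frame: x ahead of the robot, y to its left, z up, the work surface at z = 0. Lengths are in m, angles in rad, forces in N, time in s.
With the tool pointing down it reaches from about 0.425 to 0.95 m from the base axis. Payload 3.5 kg.
Tool frame: the origin (TCP) lies between the finger pads; the fingertips stand 22 mm ahead of it and the grasp point (between the pads) lies 3 mm ahead of it (ctrl.nose_length is the z of the fingertips in the tool frame, in m); z points along the fingers, y is the line along which they close (so a half turn about z gives the same grasp; the last joint's range is limited). The gripper opens to 85 mm and grips with 20 to 120 N. Pads are 22 mm wide; open, the fingers measure 114 mm over their backs; the gripper's body (76 mm by 85 mm) begins 54 mm behind the grasp point. The pads swing forward as they close: fully open they stand 13 mm farther back than shut.
Start: joints at [1.096, 0.286, 1.577, -0, 1.279, -0.15], TCP at [0.215, 0.64, 0.253] pointing down, gripper open.
Joint ranges: [-2.77, 2.77], [-0.9, 2.22], [0.21, 2.48], [-1.53, 4.67], [0.24, 2.81], [-2.84, 2.84]. Speed limits (rad/s): [2.79, 2.79, 3.14, 3.14, 3.14, 3.14].

## Interface

Orientations are given as a unit quaternion [x, y, z, w].
In Python, from plant import ctrl gives the robot as it stands. The module is installed in compiled form; this text tells all that it offers.
- The arm moves only by the tool send_rows, never from a script. Its argument "rows" is text: rows parted by semicolons, each of 7 numbers parted by spaces: the turn, a rotation vector about the tool's x, y, z in normalised numbers (1 is 2 pi rad), then the shift along the tool's x, y, z in shares of 100 cm (1.0 is 100 cm), then the opening, from -1 (shut) to 1 (fully open). A call has 1 to 8 rows; each row is the pose to reach, as a shift and turn from the pose commanded when the call began, along the tool's axes at that moment; what a row does not reach only later rows make up. A row lasts 1/8 s, in which the tool goes at most 62.5 mm and 10.7 degrees, less where a joint would pass 70% of its speed; a pose out of reach is approached as far as the arm can. A call with a gripper value outside its range is refused whole. The fingers move at their own pace and stop on an object; "grip_force" is the grip in N (left out, the last holds). Time passes only in rows, so rows that repeat a pose let the fingers close. It gives the time, the measured TCP pose, the force, the opening and the grip force at its end, in the units of the state.
- ctrl.get_state(): the state, without advancing time (a new reading comes with each control period).
- ctrl.read_camera(name): name is "scene" or "side" or "wrist"; returns a dict with "color" (420x560x3 uint8, red, green, blue), "fx", "fy", "cx", "cy" (pixels), "D" ([k1, k2, p1, p2, k3] as OpenCV has them; the pictures are not rectified), "extrinsics" (4x4, takes a point from world to camera coordinates). Camera axes: x right, y down, z forward; pixel columns grow to the right and rows downward; lengths in m; the calibration is good to about 2 mm. A picture is of the moment at which its call begins. There is no depth.
- ctrl.sign_off(): hands the job in; it is judged then, once.
Trained networks look in a picture, given as the dict that the camera call returned (one of the last four; its "shot" number tells which), for a name from the list of things; names that differ only in an ending like _2 or _b are one class to them, and where a whole thing is asked for, a point or a joint stands for the part that bears it (a point fixed in the world has none). Each returns a list of dicts, best first, with "p" (0 to 1); they miss things now and then, are a little off and sometimes report something else, mostly with a low value. They report only what shows in the picture. A call takes as long as a camera call. They do not tell look-alikes from the thing itself.
- ctrl.look_for(picture, target): "position" ([x, y, z] in m, in the coordinates of the camera as it stood for that picture, good to about 4 mm: the middle of the surface that is visible of it).
The state is a dict: "time": time; "qpos": joint angles; "dq": joint speeds; "joint_efforts": joint torques, N m; "eef_pos": TCP position; "tcp_rot": TCP orientation; "contact_force": force on the tool from outside, world axes, zero at the start; "wrist_torque": the same for the moment, N m; "opening": opening from 0.0 (shut) to 1.0 (fully open); "finger_force": force on a finger pad.
Only numpy, scipy, OpenCV 4.12 (cv2) and the standard library are available. Lean on these libraries where they do the work, as an engineer would, in place of code of your own. Each camera call takes 0.05 s, during which the arm holds its last target. There are 200 camera calls.

## Task

Get the draining board ready for cleaning: first put the two vegetable scraps lying on it into the open food-waste caddy. Then open the cleaner jug: press its safety cap straight down, keep it pressed while you twist it anticlockwise (seen from above) by not quite a fifth of a turn, and lift it straight off. Finish while still holding the cap upright and still, a few centimetres clear above the jug's mouth; do not knock the caddy, mug, jam jar or sponge about.

Things in the scene. Friction and masses are not known exactly. Their poses are not given: they have to be found in the camera images.
- drainer: Fixed flat steel draining board, 240 (x) x 250 (y) mm, top 4 mm above the worktop. Origin: centre of its underside.
- carrot_end: Orange carrot stump standing on its cut face on the draining board: round, 32 mm across near the bottom, 18 mm across the top, 30 mm tall, about 25 g. Origin: centre of its bottom face; z up along its axis.
- potato_end: Pale potato end lying cut face down on the draining board: round dome, 40 mm across (widest 10 mm up), 25 mm tall, about 40 g. Origin: centre of its bottom face; z up along its axis.
- caddy: Grey open-topped square food-waste caddy standing loose on the worktop, outer 150 x 150 mm, 90 mm tall, walls and floor 5 mm, about 0.9 kg. Origin: centre of its underside; x and y along its sides, z up.
- jug: White cleaner jug, held fast in a grey screwed-down drip tray (150 x 135 mm): it cannot move. Body 125 x 110 mm, shoulder sloping up to 160 mm height, then a round neck. Origin: centre of the tray's underside, on the neck's vertical axis; the carrying handle points along its +x, reaches 100 mm out and stays below 155 mm height.
- jug_mouth (a point): Top of the jug's neck, on its vertical axis, 193 mm above the worktop, hidden inside the cap while the cap is on.
- cap: Black ribbed round push-and-turn safety cap locked on the jug's neck, 53 mm across, 32 mm tall, about 30 g. Origin: centre of its lower rim, 172 mm above the worktop while locked, 12 mm above the shoulder; z up along its axis. Grip it round its side from above, at any yaw.
- cap_top (a point): Centre of the cap's top face, 204 mm above the worktop while locked. A spring holds the cap up in its lock (about 7 N at rest, 11.5 N fully down); it can be pressed down 7 mm to a hard stop, and must be at least 3.5 mm down to turn. It turns anticlockwise only (seen from above).
- cap_lugs (a point): Point on the cap's axis level with its two inner lugs, 7.5 mm above its lower rim. Kept down, the cap turns from its lock (0 rad): between 0.95 and 1.35 rad of turn (aim for 1.15) the lugs are free and it lifts straight off; a stop blocks it beyond. Between 0 and 0.95 rad it cannot be lifted.
- mug: Bystander: white mug, 80 mm across, 90 mm tall. Origin: centre of its underside.
- jar: Bystander: jam jar with lid, 68 mm across, 100 mm tall. Origin: centre of its underside.
- sponge: Bystander: yellow sponge block, 70 x 110 x 30 mm. Origin: centre of its underside.
Not all that is in view belongs to the job. What is meant by the caddy is not purple, and is the larger of those in its own colour.

How it is judged:
On the way, in this order (a step that is already met when the one before it is completed fails the run):
1. both scraps lie in the caddy (x of carrot_end in the frame of caddy between -0.07 and 0.07 m and y of carrot_end in the frame of caddy between -0.07 and 0.07 m and z of carrot_end in the frame of caddy between 0 and 0.07 m and x of potato_end in the frame of caddy between -0.07 and 0.07 m and y of potato_end in the frame of caddy between -0.07 and 0.07 m and z of potato_end in the frame of caddy between 0 and 0.07 m), for 0.2 s.
2. the cap is pressed down at least 3 mm on the neck (z of cap in the frame of jug below 0.169 m), for 0.05 s.
3. the cap is twisted at least 0.85 rad while still on the neck (angle between the x axis of cap and the x axis of jug, either way round above 0.85 rad and z of cap in the frame of jug below 0.176 m), for 0.05 s.
At the end, for the whole second after the job is handed in: Both scraps lie inside the caddy, and the fingers hold the cap (more than 1 N) upright within 0.3 rad, still (under 30 mm/s), over the jug's mouth within 40 mm sideways, its lower rim 15 to 159 mm above the top of the neck, not touching the jug (all of step 1 and z of cap in the frame of jug between 0.208 and 0.352 m and horizontal distance between cap and jug_mouth below 0.04 m and angle between cap's own z axis and vertical below 0.3 rad and linear speed of cap below 0.03 m/s and contact force between cap and the fingers above 1 N and contact force between cap and jug below 0.1 N); the arm keeps its last pose, push and grip.
It fails at once if the mug is knocked about (moved more than 40 mm) (distance of mug from where it was at the start of the episode above 0.04 m).
It fails at once if the jam jar is knocked about (moved more than 40 mm) (distance of jar from where it was at the start of the episode above 0.04 m).
It fails at once if the sponge is knocked about (moved more than 40 mm) (distance of sponge from where it was at the start of the episode above 0.04 m).
It fails at once if the caddy is shoved more than 60 mm or tipped (distance of caddy from where it was at the start of the episode above 0.06 m or angle between caddy's own z axis and vertical above 0.35 rad).
It also fails if it takes over 64 s, if anything falls off the work surface, if the arm or the gripper's body presses on something with over 40 N, if the wrist force passes 120 N, or if a joint passes its speed limit or range.

## Working session

There is one attempt and no reset: what is moved stays moved. The work goes in short steps, Python scripts to look and compute and a tool call to move; the robot and the scene stay as the last step left them, time stands still between calls to the robot, and variables do not carry over. Pictures are saved under pics/ and viewed, at most 10 in all, crops included, and the job is handed in when it is done.

Besides the shell and the picture viewer there is one more tool, called after ">>>" by a JSON object that holds its "name" and its "arguments". send_rows: Moves the arm, as the interface text tells. Its arguments: {"type":"object","properties":{"rows":{"type":"string"},"grip_force":{"type":"number"}},"required":["rows"]}

```bash
mkdir -p pics; cat > h.py <<'E'
import numpy as np, cv2
from plant import ctrl
from scipy.spatial.transform import Rotation as R
def cam(n,save=None):
    p=ctrl.read_camera(n)
    if save: cv2.imwrite(f'pics/{save}.png',p['color'][:,:,::-1])
    return p
def K(p): return np.array([[p['fx'],0,p['cx']],[0,p['fy'],p['cy']],[0,0,1.]])
def look(p,t,n=3):
    E=np.array(p['extrinsics']); out=[]
    for d in ctrl.look_for(p,t)[:n]:
        c=np.array(d['position']); w=np.linalg.inv(E)@np.r_[c,1]
        px=cv2.projectPoints(c.reshape(1,1,3),np.zeros(3),np.zeros(3),K(p),np.array(p['D']))[0].ravel()
        out.append((round(d['p'],2),w[:3].round(4),px.round()))
    return out
def ray(p,px):
    E=np.array(p['extrinsics']); u=cv2.undistortPoints(np.array(px,float).reshape(1,1,2),K(p),np.array(p['D'])).ravel()
    d=E[:3,:3].T@np.r_[u,1]; return -E[:3,:3].T@E[:3,3], d/np.linalg.norm(d)
def atz(p,px,z):
    o,d=ray(p,px); return o+d*(z-o[2])/d[2]
def tri(a,pa,b,pb):
    o,d=ray(a,pa);q,e=ray(b,pb); s=np.linalg.lstsq(np.c_[d,-e],q-o,rcond=None)[0]
    x,y=o+d*s[0],q+e*s[1]; return ((x+y)/2).round(4),np.linalg.norm(x-y).round(4)
def rel(target,yaw=None):
    "tool-axis mm shift and z turn deg"
    s=ctrl.get_state(); r=R.from_quat(s['tcp_rot'])
    return (r.inv().apply(np.array(target)-s['eef_pos'])*1000).round(1)
E
python3 - <<'E'
from h import *
P={n:cam(n,n+'0') for n in('scene','side','wrist')}
for n in P:
    for t in('carrot_end','potato_end','caddy','jug','cap','mug','jar','sponge'):
        print(n,t,look(P[n],t))
s=ctrl.get_state(); print(s['eef_pos'],R.from_quat(s['tcp_rot']).as_matrix().round(3),s['opening'],ctrl.nose_length)
im=np.hstack([cv2.imread(f'pics/{n}0.png') for n in('scene','side')])
E
```

```text
scene carrot_end [(0.62, array([ 0.4716, -0.2938,  0.2087]), array([121., 239.])), (0.55, array([ 0.4849, -0.0179,  0.0262]), array([235., 253.]))]
scene potato_end []
scene caddy [(0.88, array([0.4541, 0.4884, 0.0348]), array([375., 185.])), (0.83, array([0.2646, 0.3541, 0.0498]), array([308., 163.])), (0.57, array([0.4927, 0.2741, 0.0451]), array([326., 213.]))]
scene jug [(0.98, array([ 0.497 , -0.3025,  0.107 ]), array([131., 276.]))]
scene cap [(0.93, array([ 0.4696, -0.2935,  0.2034]), array([122., 240.])), (0.25, array([0.6068, 0.0028, 0.0252]), array([262., 280.]))]
scene mug [(0.77, array([ 0.707 , -0.2336,  0.0501]), array([192., 342.]))]
scene jar [(0.7, array([0.7267, 0.1923, 0.076 ]), array([350., 270.]))]
scene sponge [(0.68, array([0.7317, 0.0403, 0.0291]), array([299., 307.]))]
side carrot_end [(0.64, array([ 0.4744, -0.0202,  0.0256]), array([301., 260.]))]
side potato_end [(0.73, array([0.5885, 0.0012, 0.0232]), array([328., 236.]))]
side caddy [(0.8, array([0.5087, 0.2736, 0.0512]), array([239., 192.])), (0.77, array([0.4524, 0.4828, 0.0414]), array([183., 171.])),
[... 237 characters left out ...]
 0.6713, -0.2381,  0.0591]), array([426., 260.]))]
side jar [(0.81, array([0.6914, 0.1856, 0.0652]), array([308., 177.])), (0.16, array([0.7101, 0.035 , 0.034 ]), array([350., 207.]))]
side sponge [(0.74, array([ 0.4433, -0.2988,  0.2054]), array([396., 280.])), (0.73, array([0.7091, 0.0364, 0.0311]), array([349., 208.]))]
wrist carrot_end []
wrist potato_end []
wrist caddy [(0.7, array([0.25  , 0.4146, 0.0227]), array([ 97., 278.])), (0.57, array([0.402 , 0.4978, 0.033 ]), array([217., 373.]))]
wrist jug []
wrist cap []
wrist mug []
wrist jar []
wrist sponge []
[0.21537519 0.63969384 0.25331268] [[-0.948  0.319 -0.   ]
 [ 0.319  0.948 -0.   ]
 [ 0.    -0.    -1.   ]] 1.002289441512081 0.022
```

View pics/scene0.png

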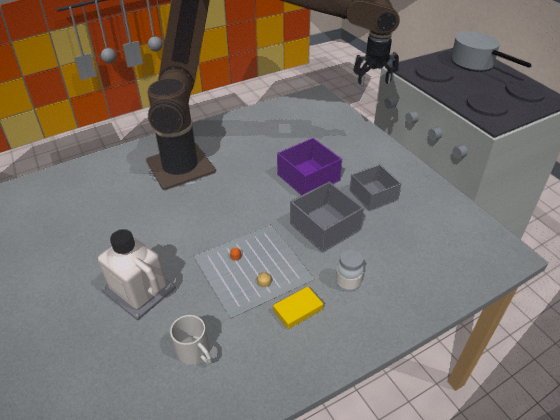

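View pics/side0.png

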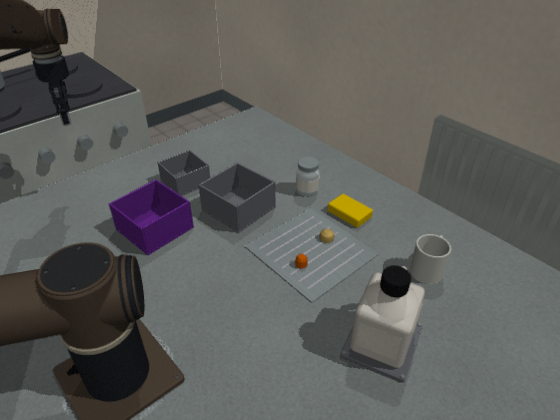

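Scene: the large grey caddy is at (326,215), carrot (236,254), potato (264,280), and the cap (122,240). In the side view the caddy is at (238,197), carrot (301,261), potato (327,236), and the cap (396,281). The small grey bin and the purple one are decoys. I'll move above the board for a wrist view.

Careful with the scale: shifts go in shares of 100 cm and turns go in shares of 2 pi rad. That gives: -346 mm / 1000 = -0.346, -330 mm / 1000 = -0.33, 70 degrees / 360 = 0.1944.

>>> {"name": "send_rows", "arguments": {"rows": "0 0 0.0278 -0.04 -0.042 0 1;0 0 0.0556 -0.083 -0.087 0 1;0 0 0.0833 -0.125 -0.13 0 1;0 0 0.1111 -0.166 -0.173 0 1;0 0 0.1389 -0.207 -0.217 0 1;0 0 0.1667 -0.248 -0.26 0 1;0 0 0.1944 -0.29 -0.303 0 1;0 0 0.1944 -0.33 -0.346 0 1"}}

```text
time: 2.35
eef_pos: [0.4183, 0.2047, 0.2538]
tcp_rot: [0.699, 0.715, 0.001, 0.0]
contact_force: [1.3, 0.8, -0.6]
opening: 0.996
finger_force: 0.0
```

```bash
python3 - <<'E'
from h import *
s=ctrl.get_state();print(s['time'],s['eef_pos'],s['qpos'].round(3) if hasattr(s['qpos'],'round') else s['qpos'],R.from_quat(s['tcp_rot']).as_matrix().round(3))
print(rel([0.52,-0.01,0.25]))
P={n:cam(n) for n in('scene','side')}
def blob(p,lo,hi,box):
    h=cv2.cvtColor(p['color'],cv2.COLOR_RGB2HSV);m=cv2.inRange(h,lo,hi);k=np.zeros_like(m);x0,y0,x1,y1=box;k[y0:y1,x0:x1]=m[y0:y1,x0:x1]
    M=cv2.moments(k,True);return (M['m10']/M['m00'],M['m01']/M['m00'])
for nm,lo,hi,b in(('carrot',(3,180,60),(12,255,255),((220,240,252,265),(285,248,318,272))),('potato',(13,80,60),(28,255,255),((250,268,280,292),(315,224,340,248)))):
    a=blob(P['scene'],lo,hi,b[0]);c=blob(P['side'],lo,hi,b[1]);print(nm,a,c,tri(P['scene'],a,P['side'],c))
print('cap',tri(P['scene'],(122.5,240),P['side'],(396,281)))
# caddy rim outer corners
sc={'l':(290,208),'t':(322,185),'r':(363,205),'b':(330,231)}
si={'l':(200,186),'t':(237,166),'r':(275,186),'b':(239,210)}
for k in sc: print('sc',k,atz(P['scene'],sc[k],.09)[:2].round(3))
for k in si: print('si',k,atz(P['side'],si[k],.09)[:2].round(3))
E
```

```text
2.35 [0.41829177 0.20472842 0.25380276] [ 0.237 -0.192  2.073 -0.     1.26   0.213] [[-0.023  1.     0.001]
 [ 1.     0.023  0.   ]
 [ 0.     0.001 -1.   ]]
[-217.1   96.6    3.9]
carrot (235.0561797752809, 253.75280898876406) (302.3636363636364, 259.09090909090907) (array([ 0.4826, -0.0166,  0.0202]), np.float64(0.0017))
potato (263.7080745341615, 279.45341614906835) (326.4968944099379, 235.31055900621118) (array([0.5967, 0.0121, 0.0121]), np.float64(0.0014))
cap (array([ 0.4548, -0.2921,  0.1893]), np.float64(0.0031))
sc l [0.463 0.17 ]
sc t [0.423 0.304]
sc r [0.556 0.357]
sc b [0.596 0.217]
si l [0.415 0.323]
si t [0.55  0.336]
si r [0.569 0.189]
si b [0.432 0.17 ]
```

In the tool's units: -217 mm / 1000 = -0.217, -160 mm / 1000 = -0.16.

>>> {"name": "send_rows", "arguments": {"rows": "0 0 0 -0.05 0.022 0 1;0 0 0 -0.105 0.046 0 1;0 0 0 -0.16 0.07 0 1;0 0 0 -0.217 0.097 0.004 1;0 0 0 -0.217 0.097 0.004 1"}}

```text
time: 3.08
eef_pos: [0.5211, -0.0108, 0.2491]
tcp_rot: [0.7, 0.714, -0.0, -0.0]
contact_force: [0.2, -0.0, -1.9]
opening: 1.002
finger_force: 0.0
```

```bash
python3 - <<'E'
from h import *
p=cam('wrist','w1')
s=ctrl.get_state();print(s['eef_pos'])
for t in('carrot_end','potato_end'):print(t,look(p,t))
E
```

```text
[ 0.52036831 -0.00906251  0.24900218]
carrot_end [(0.75, array([ 0.4835, -0.0108,  0.0317]), array([240., 185.]))]
potato_end [(0.32, array([0.537 , 0.03  , 0.0044]), array([295., 141.]))]
```

View pics/w1.png

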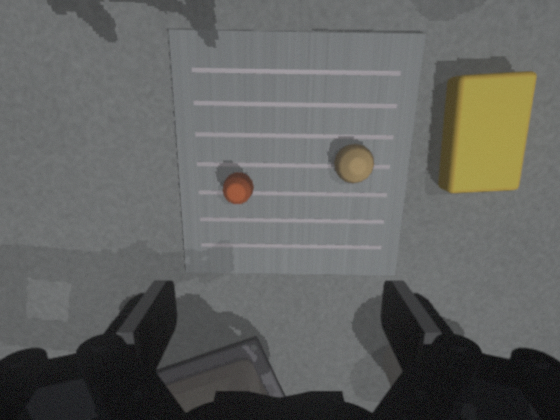

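The wrist view shows the carrot at (238,188) and the potato at (355,163). The network's potato hit at (295,141) is a false match.

```bash
python3 - <<'E'
from h import *
p=cam('wrist');sc=cam('scene');si=cam('side')
print('carrot',atz(p,(238,188),.022),tri(p,(238,188),sc,(235.06,253.75)),tri(p,(238,188),si,(302.4,259.1)))
print('potato',atz(p,(355,163),.016),tri(p,(355,163),sc,(263.7,279.45)),tri(p,(355,163),si,(326.5,235.3)))
print(rel([.483,-.016,.12]),ctrl.get_state()['eef_pos'])
E
```

```text
carrot [ 0.47910679 -0.01201822  0.022     ] (array([ 0.4777, -0.0146,  0.0132]), np.float64(0.0014)) (array([ 0.4808, -0.0141,  0.0201]), np.float64(0.005))
potato [0.59603237 0.01508906 0.016     ] (array([0.5966, 0.0131, 0.0106]), np.float64(0.0027)) (array([0.5975, 0.0141, 0.0108]), np.float64(0.0008))
[ -8.5 -36.8 129.5] [ 0.51954675 -0.00659339  0.24946892]
```

In the tool's units: 150 mm / 1000 = 0.15, 100 mm / 1000 = 0.1.

>>> {"name": "send_rows", "arguments": {"rows": "0 0 0 -0.004 -0.02 0.05 1;0 0 0 -0.007 -0.039 0.1 1;0 0 0 -0.007 -0.039 0.15 1;0 0 0 -0.007 -0.039 0.15 1;0 0 0 -0.007 -0.039 0.15 1"}}

```text
time: 4.0
eef_pos: [0.4825, -0.0157, 0.1013]
tcp_rot: [0.698, 0.716, 0.001, 0.001]
contact_force: [0.5, -0.0, 0.3]
opening: 0.999
finger_force: 0.0
```

```bash
python3 - <<'E'
from h import *
for i in range(3):
    p=cam('wrist');s=ctrl.get_state();print(s['eef_pos'].round(4) if hasattr(s['eef_pos'],'round') else s['eef_pos'],s['contact_force'])
    print(look(p,'carrot_end'))
print(rel([.481,-.0145,.029]))
E
```

```text
[ 0.4832 -0.016   0.1021] [0.55911001 0.48546919 0.77805363]
[(0.8, array([ 0.4806, -0.0073,  0.0328]), array([275., 228.]))]
[ 0.4832 -0.0162  0.1021] [ 0.38017434 -0.01634445 -0.36450999]
[(0.57, array([ 0.4809, -0.0078,  0.0335]), array([273., 228.]))]
[ 0.4825 -0.0162  0.1013] [0.62471819 0.28079705 0.59389389]
[(0.64, array([ 0.482 , -0.0058,  0.0314]), array([276., 224.]))]
[ 1.8 -1.3 71.9]
```

In the tool's units: 72 mm / 1000 = 0.072, 40 mm / 1000 = 0.04.

>>> {"name": "send_rows", "arguments": {"rows": "0 0 0 0.003 -0.001 0.04 1;0 0 0 0.003 -0.001 0.072 1;0 0 0 0.003 -0.001 0.072 1;0 0 0 0.003 -0.001 0.072 -1;0 0 0 0.003 -0.001 0.072 -1;0 0 0 0.003 -0.001 0.072 -1;0 0 0 0.003 -0.001 0.072 -1;0 0 0 0.003 -0.001 0.072 -1", "grip_force": 30}}

```text
time: 5.3
eef_pos: [0.481, -0.0133, 0.0288]
tcp_rot: [0.698, 0.716, 0.0, 0.001]
contact_force: [-1.3, 0.5, 5.9]
opening: 0.345
finger_force: 29.7
```

In the tool's units: 274 mm / 1000 = 0.274, 220 mm / 1000 = 0.22.

>>> {"name": "send_rows", "arguments": {"rows": "0 0 0 0 0 -0.06 -1;0 0 0 0 0 -0.115 -1;0 0 0 0.055 0.005 -0.13 -1;0 0 0 0.11 0.011 -0.13 -1;0 0 0 0.165 0.016 -0.13 -1;0 0 0 0.22 0.021 -0.13 -1;0 0 0 0.274 0.026 -0.13 -1;0 0 0 0.274 0.026 -0.13 -1"}}

```text
time: 6.3
eef_pos: [0.4991, 0.2646, 0.1576]
tcp_rot: [0.697, 0.717, 0.001, 0.0]
contact_force: [0.5, -0.5, -0.5]
opening: 0.343
finger_force: 30.1
```

```bash
python3 - <<'E'
from h import *
p=cam('wrist','w2');a=cam('scene','s2')
s=ctrl.get_state();print(s['eef_pos'],s['opening'],s['finger_force'])
print(look(p,'caddy'),look(a,'carrot_end'))
i=cv2.imread('pics/w2.png');j=cv2.imread('pics/s2.png')[130:340,180:420]
cv2.imwrite('pics/c2.png',cv2.resize(np.hstack([cv2.resize(i,(400,300)),cv2.resize(j,(343,300))]),None,fx=1,fy=1))
E
```

```text
[0.49902059 0.26172685 0.15716615] 0.3426026129649149 30.126938725006767
[(0.67, array([0.3501, 0.3344, 0.0575]), array([ 31., 107.])), (0.57, array([0.5048, 0.2816, 0.0067]), array([286., 184.]))] [(0.39, array([0.5033, 0.2507, 0.1468]), array([323., 191.]))]
```

View pics/c2.png

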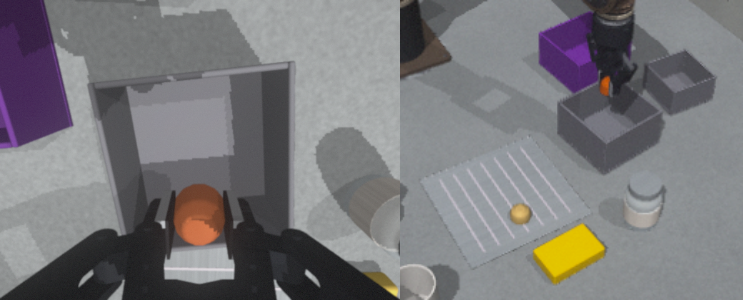

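The carrot is held over the large grey caddy (wrist crop (200,213), centred between its walls). I'll lower and release it.

In the tool's units: 68 mm / 1000 = 0.068, 40 mm / 1000 = 0.04.

>>> {"name": "send_rows", "arguments": {"rows": "0 0 0 0 0 0.04 -1;0 0 0 0 0 0.068 -1;0 0 0 0 0 0.068 -1;0 0 0 0 0 0.068 0.2;0 0 0 0 0 0.068 0.2;0 0 0 0 0 0.068 0.2;0 0 0 0 0 0.01 0.2;0 0 0 0 0 0 0.2"}}

```text
time: 7.5
eef_pos: [0.5022, 0.2625, 0.1626]
tcp_rot: [0.698, 0.716, 0.004, 0.002]
contact_force: [0.1, -0.4, -0.0]
opening: 0.6
finger_force: 0.0
```

```bash
python3 - <<'E'
from h import *
a=cam('scene','s3')
s=ctrl.get_state();print(s['eef_pos'],s['opening'],s['qpos'])
print(look(a,'carrot_end'),look(a,'caddy'),rel([.597,.0135,.15]))
E
```

```text
[0.50175461 0.26236338 0.16210947] 0.6006876352011922 [ 3.02638931e-01  1.38207445e-01  1.92676138e+00 -1.62317281e-05
  1.06835765e+00  2.78089354e-01]
[(0.53, array([0.5077, 0.2556, 0.0256]), array([323., 223.]))] [(0.76, array([0.4556, 0.49  , 0.0367]), array([376., 185.])), (0.66, array([0.4986, 0.2712, 0.045 ]), array([326., 215.]))] [-250.4   91.4    7.9]
```

In the tool's units: -250 mm / 1000 = -0.25, -217 mm / 1000 = -0.217.

>>> {"name": "send_rows", "arguments": {"rows": "0 0 0 -0.055 0.02 0 0.6;0 0 0 -0.11 0.04 0 0.8;0 0 0 -0.165 0.061 0 1;0 0 0 -0.217 0.08 0 1;0 0 0 -0.25 0.091 0.03 1;0 0 0 -0.25 0.091 0.06 1;0 0 0 -0.25 0.091 0.06 1"}}

```text
time: 8.52
eef_pos: [0.5929, 0.0137, 0.0923]
tcp_rot: [0.699, 0.715, -0.003, -0.004]
contact_force: [-0.9, 0.1, -0.2]
opening: 0.998
finger_force: 0.0
```

```bash
python3 - <<'E'
from h import *
p=cam('wrist')
h=cv2.cvtColor(p['color'],cv2.COLOR_RGB2HSV);m=cv2.inRange(h,(12,80,60),(24,200,255));m[:,400:]=0
n,l,st,c=cv2.connectedComponentsWithStats(m);k=1+st[1:,4].argmax();print(st[k],c[k],atz(p,c[k],.014),atz(p,c[k],.02))
s=ctrl.get_state();print(s['eef_pos'],look(p,'potato_end'),rel([.597,.0135,.028]))
E
```

```text
[ 257  215   61   59 2631] [287.21664766 244.92702395] [0.59777696 0.00839963 0.014     ] [0.59762377 0.01080566 0.02      ]
[0.59440434 0.01401501 0.09459517] [] [-0.7  1.4 68.4]
```

In the tool's units: 69 mm / 1000 = 0.069, 68 mm / 1000 = 0.068.

>>> {"name": "send_rows", "arguments": {"rows": "0 0 0 -0.001 0.002 0.04 1;0 0 0 -0.001 0.002 0.068 1;0 0 0 -0.001 0.002 0.068 1;0 0 0 -0.001 0.002 0.069 -1;0 0 0 -0.001 0.002 0.069 -1;0 0 0 -0.001 0.002 0.069 -1;0 0 0 -0.001 0.002 0.069 -1;0 0 0 -0.001 0.002 0.069 -1"}}

```text
time: 9.62
eef_pos: [0.5995, 0.0128, 0.0304]
tcp_rot: [0.698, 0.716, 0.001, 0.001]
contact_force: [-1.4, -0.1, 5.2]
opening: 0.435
finger_force: 29.8
```

In the tool's units: 264 mm / 1000 = 0.264, 215 mm / 1000 = 0.215.

>>> {"name": "send_rows", "arguments": {"rows": "0 0 0 0 0 -0.06 -1;0 0 0 0 0 -0.115 -1;0 0 0 0.05 -0.017 -0.13 -1;0 0 0 0.105 -0.036 -0.13 -1;0 0 0 0.16 -0.055 -0.13 -1;0 0 0 0.215 -0.074 -0.13 -1;0 0 0 0.264 -0.091 -0.13 -1;0 0 0 0.264 -0.091 -0.13 -1"}}

```text
time: 10.62
eef_pos: [0.4996, 0.2773, 0.1587]
tcp_rot: [0.697, 0.717, 0.0, -0.0]
contact_force: [0.2, 0.0, -0.5]
opening: 0.441
finger_force: 30.6
```

In the tool's units: 62 mm / 1000 = 0.062, -40 mm / 1000 = -0.04.

>>> {"name": "send_rows", "arguments": {"rows": "0 0 0 0 0 0.035 -1;0 0 0 0 0 0.062 -1;0 0 0 0 0 0.062 -1;0 0 0 0 0 0.062 0.2;0 0 0 0 0 0.062 0.2;0 0 0 0 0 0.062 0.2;0 0 0 0 0 0.01 0.2;0 0 0 0 0 -0.04 0.2"}}

```text
time: 11.62
eef_pos: [0.5008, 0.2744, 0.1996]
tcp_rot: [0.698, 0.716, -0.0, -0.0]
contact_force: [0.2, 0.2, -0.3]
opening: 0.598
finger_force: 0.0
```

```bash
python3 - <<'E'
from h import *
p=cam('wrist','w4');a=cam('scene','s4');b=cam('side')
s=ctrl.get_state();print(s['eef_pos'],s['opening'],s['qpos'])
for t in('carrot_end','potato_end'):print(look(p,t),look(a,t),look(b,t))
for n in 'ab':
    pp={'a':a,'b':b}[n]
    print(look(pp,'cap'),look(pp,'jug'))
i=cv2.imread('pics/w4.png');j=cv2.imread('pics/s4.png')[180:250,280:373]
cv2.imwrite('pics/c4.png',np.hstack([cv2.resize(i,(400,300)),cv2.resize(j,(399,300))]))
c=b['color'][250:390,320:450];d=a['color'][210:320,80:190]
cv2.imwrite('pics/cap.png',np.hstack([cv2.resize(c,(390,420)),cv2.resize(d,(400,420))])[:,:,::-1])
E
```

```text
[0.5033835  0.27538906 0.20327413] 0.6031154253348912 [ 3.23835925e-01  1.07150970e-01  1.87964926e+00 -2.19361868e-05
  1.14544671e+00  2.99400847e-01]
[(0.64, array([0.5055, 0.2608, 0.0327]), array([283., 215.]))] [(0.36, array([ 0.4696, -0.2944,  0.2059]), array([121., 240.]))] []
[(0.45, array([0.5143, 0.3231, 0.031 ]), array([296., 140.])), (0.32, array([0.6873, 0.2125, 0.0734]), array([514., 294.]))] [] [(0.64, array([0.5013, 0.2969, 0.0301]), array([233., 195.])), (0.51, array([ 0.4437, -0.2999,  0.2085]), array([396., 279.]))]
[(0.64, array([ 0.4693, -0.2945,  0.2014]), array([122., 241.]))] [(0.77, array([ 0.4956, -0.2989,  0.1061]), array([132., 275.]))]
[(0.6, array([ 0.4446, -0.2951,  0.2063]), array([395., 278.]))] [(0.87, array([ 0.4116, -0.3197,  0.1086]), array([386., 329.]))]
```

View pics/c4.png

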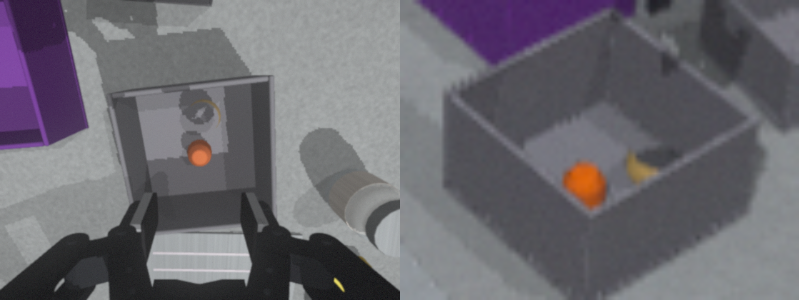

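View pics/cap.png

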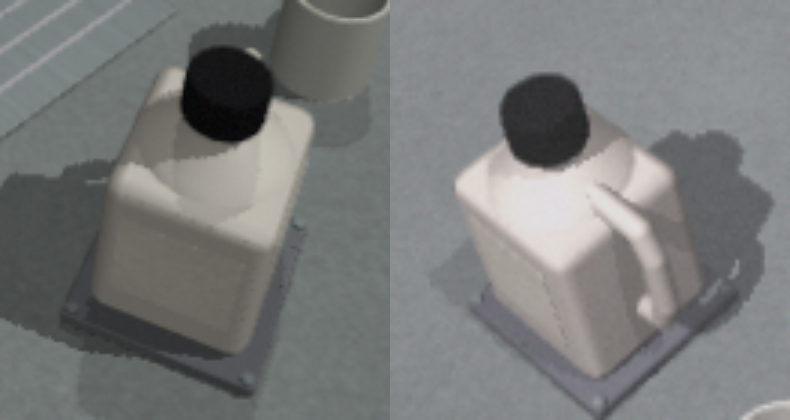

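Both scraps are in the caddy: in the wrist crop the carrot is at (200,153) and the potato at (200,108). The cap is centred at about side px (396,281) and scene px (122.6,241). I'll move above the cap.

In the tool's units: -410 mm / 1000 = -0.41, -100 mm / 1000 = -0.1, 68 degrees / 360 = 0.1889.

>>> {"name": "send_rows", "arguments": {"rows": "0 0 0 -0.02 -0.002 -0.05 0.6;0 0 0.0222 -0.07 -0.007 -0.08 1;0 0 0.05 -0.125 -0.013 -0.1 1;0 0 0.0778 -0.182 -0.019 -0.1 1;0 0 0.1056 -0.24 -0.025 -0.1 1;0 0 0.1333 -0.298 -0.031 -0.1 1;0 0 0.1611 -0.355 -0.037 -0.1 1;0 0 0.1889 -0.41 -0.043 -0.1 1"}}

```text
time: 13.28
eef_pos: [0.4676, -0.1382, 0.2984]
tcp_rot: [0.98, 0.2, 0.0, 0.0]
contact_force: [0.3, 0.3, -0.8]
opening: 1.002
finger_force: 0.0
```

```bash
python3 - <<'E'
from h import *
s=ctrl.get_state();print(s['eef_pos'],s['opening'],s['qpos']);print(rel([.455,-.292,.30]))
E
```

```text
[ 0.46755161 -0.13824062  0.29835444] 1.0024270058238227 [-4.95990398e-01 -1.71679161e-01  1.97348609e+00  1.21423994e-04
  1.33932233e+00  6.72590287e-01]
[-71.7 136.6  -1.6]
```

In the tool's units: 137 mm / 1000 = 0.137, 92 mm / 1000 = 0.092.

>>> {"name": "send_rows", "arguments": {"rows": "0 0 0 -0.024 0.046 0 1;0 0 0 -0.048 0.092 0 1;0 0 0 -0.072 0.137 0 1;0 0 0 -0.072 0.137 0 1;0 0 0 -0.072 0.137 0 1"}}

```text
time: 13.9
eef_pos: [0.4562, -0.2903, 0.2979]
tcp_rot: [0.979, 0.203, -0.0, -0.001]
contact_force: [0.4, 0.3, -0.4]
opening: 1.0
finger_force: 0.0
```

```bash
python3 - <<'E'
from h import *
p=cam('wrist','w5')
s=ctrl.get_state();print(s['eef_pos'],s['qpos']);print(look(p,'cap'),rel([.455,-.292,.2]))
g=p['color'].max(2);m=(g<45).astype(np.uint8);m[300:]=0
n,l,st,c=cv2.connectedComponentsWithStats(m)
for k in range(1,n):
    if st[k,4]>300:print(st[k],c[k],atz(p,c[k],.204))
E
```

```text
[ 0.45640545 -0.28981558  0.29805886] [-7.53653608e-01 -4.39921540e-02  1.85736258e+00  4.07948816e-04
  1.32900342e+00  4.08135582e-01]
[(0.63, array([ 0.4589, -0.2916,  0.2044]), array([280., 227.]))] [-2.4  1.7 98.2]
```

View pics/w5.png

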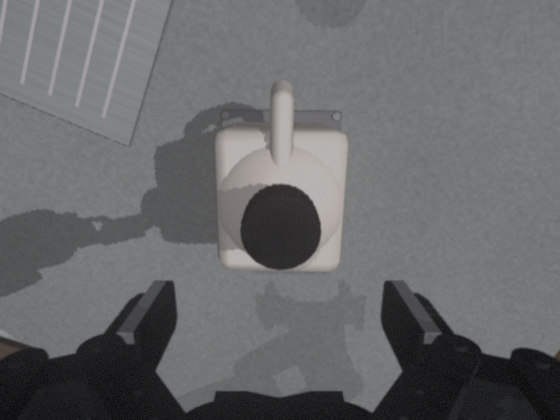

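The cap fills x 241–321, y 183–270 in the wrist view, on the jug's centre line. I'll fit the cap model to that outline.

```bash
python3 - <<'E'
from h import *
from scipy.optimize import least_squares
p=cam('wrist');E=np.array(p['extrinsics']);rv=cv2.Rodrigues(E[:3,:3])[0]
t=np.linspace(0,2*np.pi,60)
def box(v):
    P=np.vstack([np.c_[v[0]+.0265*np.cos(t),v[1]+.0265*np.sin(t),0*t+v[2]+h] for h in(-.032,0)])
    q=cv2.projectPoints(P,rv,E[:3,3],K(p),np.array(p['D']))[0][:,0]
    return np.r_[q.min(0),q.max(0)]
m=np.array([241,183.5,321,270])
r=least_squares(lambda v:box(v)-m,[.455,-.292,.204],x_scale=.01,diff_step=1e-3);print(r.x,r.fun)
r=least_squares(lambda v:box([*v,.204])-m,[.455,-.292],x_scale=.01,diff_step=1e-3);print(r.x,r.fun)
s=ctrl.get_state();print(s['eef_pos'],rel([*r.x[:2],.2]))
E
```

```text
[ 0.45428002 -0.29410551  0.20037861] [-0.17491081  0.17935769  0.17530931 -0.16900827]
[ 0.45540809 -0.29358958] [-0.84649613 -0.46444577  0.8483142   0.53948915]
[ 0.45658663 -0.28946661  0.29833237] [-2.7  3.3 98.3]
```

In the tool's units: 103 mm / 1000 = 0.103, 85 mm / 1000 = 0.085.

>>> {"name": "send_rows", "arguments": {"rows": "0 0 0 -0.002 0.003 0.05 1;0 0 0 -0.002 0.003 0.085 1;0 0 0 -0.002 0.003 0.103 1;0 0 0 -0.002 0.003 0.103 1;0 0 0 -0.002 0.003 0.103 1"}}

```text
time: 14.68
eef_pos: [0.4567, -0.2948, 0.1973]
tcp_rot: [0.979, 0.203, 0.001, 0.001]
contact_force: [-0.3, 0.2, 1.0]
opening: 1.002
finger_force: 0.0
```

>>> {"name": "send_rows", "arguments": {"rows": "0 0 0 0 0 0 -1;0 0 0 0 0 0 -1;0 0 0 0 0 0 -1;0 0 0 0 0 0 -1;0 0 0 0 0 0 -1", "grip_force": 80}}

```text
time: 15.3
eef_pos: [0.4553, -0.2926, 0.1968]
tcp_rot: [0.979, 0.203, -0.0, -0.002]
contact_force: [-3.0, 6.3, 6.7]
opening: 0.603
finger_force: 81.7
```

In the tool's units: 6 mm / 1000 = 0.006, 4 mm / 1000 = 0.004.

>>> {"name": "send_rows", "arguments": {"rows": "0 0 0 0 0 0.002 -1;0 0 0 0 0 0.004 -1;0 0 0 0 0 0.006 -1;0 0 0 0 0 0.006 -1;0 0 0 0 0 0.006 -1"}}

```text
time: 15.92
eef_pos: [0.4554, -0.2927, 0.1926]
tcp_rot: [0.979, 0.203, -0.001, -0.002]
contact_force: [-6.8, 8.3, 13.4]
opening: 0.603
finger_force: 82.5
```

In the tool's units: 1 mm / 1000 = 0.001, -58 degrees / 360 = -0.1611.

>>> {"name": "send_rows", "arguments": {"rows": "0 0 -0.0111 0 0 0.001 -1;0 0 -0.0333 0 0 0.001 -1;0 0 -0.0556 0 0 0.001 -1;0 0 -0.0778 0 0 0.001 -1;0 0 -0.1 0 0 0.001 -1;0 0 -0.1222 0 0 0.001 -1;0 0 -0.1444 0 0 0.001 -1;0 0 -0.1611 0 0 0.001 -1"}}

```text
time: 16.92
eef_pos: [0.4553, -0.2922, 0.1911]
tcp_rot: [0.757, 0.653, 0.001, -0.003]
contact_force: [-6.1, 9.9, 12.5]
opening: 0.605
finger_force: 82.3
```

```bash
python3 - <<'E'
from h import *
s=ctrl.get_state();print(s['eef_pos'],s['qpos'],s['wrist_torque'],s['contact_force'],s['finger_force'])
m=R.from_quat(s['tcp_rot']).as_matrix();print(np.degrees(np.arctan2(m[1,0],m[0,0])))
E
```

```text
[ 0.45528951 -0.29219983  0.19112659] [-0.75919217  0.0551799   1.95898847  0.00258626  1.1333437  -0.61316155] [ 1.58892666  1.1444368  -0.1660016 ] [-6.10451344  9.87303366 12.52956839] 82.2558466438204
81.56935701295785
```

In the tool's units: -8 degrees / 360 = -0.0222.

>>> {"name": "send_rows", "arguments": {"rows": "0 0 -0.0111 0 0 0 -1;0 0 -0.0222 0 0 0 -1;0 0 -0.0222 0 0 0 -1;0 0 -0.0222 0 0 0 -1"}}

```text
time: 17.42
eef_pos: [0.4552, -0.2923, 0.1911]
tcp_rot: [0.711, 0.703, 0.001, -0.003]
contact_force: [-5.3, 9.5, 12.6]
opening: 0.603
finger_force: 82.3
```

In the tool's units: -18 mm / 1000 = -0.018, -12 mm / 1000 = -0.012.

>>> {"name": "send_rows", "arguments": {"rows": "0 0 0 0 0 -0.006 -1;0 0 0 0 0 -0.012 -1;0 0 0 0 0 -0.018 -1;0 0 0 0 0 -0.018 -1"}}

```text
time: 17.92
eef_pos: [0.4546, -0.2929, 0.2058]
tcp_rot: [0.711, 0.703, 0.0, -0.003]
contact_force: [-3.6, 5.1, 1.2]
opening: 0.603
finger_force: 84.5
```

In the tool's units: -65 mm / 1000 = -0.065, -60 mm / 1000 = -0.06.

>>> {"name": "send_rows", "arguments": {"rows": "0 0 0 0 0 -0.01 -1;0 0 0 0 0 -0.025 -1;0 0 0 0 0 -0.045 -1;0 0 0 0 0 -0.06 -1;0 0 0 0 0 -0.065 -1;0 0 0 0 0 -0.065 -1;0 0 0 0 0 -0.065 -1;0 0 0 0 0 -0.065 -1"}}

```text
time: 18.92
eef_pos: [0.4554, -0.294, 0.2704]
tcp_rot: [0.711, 0.703, -0.0, -0.001]
contact_force: [0.3, 0.3, 0.2]
opening: 0.6
finger_force: 84.4
```

```bash
python3 - <<'E'
from h import *
a=cam('scene');b=cam('side')
s=ctrl.get_state();print(s['eef_pos'],s['contact_force'],s['finger_force'],s['opening'],s['dq'])
print(look(a,'cap'),look(b,'cap'),look(a,'carrot_end'),look(b,'potato_end'))
c=b['color'][210:390,320:450];d=a['color'][150:310,70:190];f=a['color'][180:250,280:373]
cv2.imwrite('pics/end.png',np.hstack([cv2.resize(x,(w,400)) for x,w in((c,266),(d,266),(f,266))])[:,:,::-1])
E
```

```text
[ 0.45553427 -0.29410699  0.27070035] [-0.02191227 -1.04732975 -0.63345061] 84.43184134550393 0.5997378249832516 [-0.00019865 -0.00228634 -0.0044966  -0.00071738  0.00034767  0.00018671]
[(0.51, array([ 0.4717, -0.3109,  0.2674]), array([108., 224.]))] [(0.65, array([ 0.4496, -0.312 ,  0.2807]), array([411., 252.]))] [] []
```

View pics/end.png

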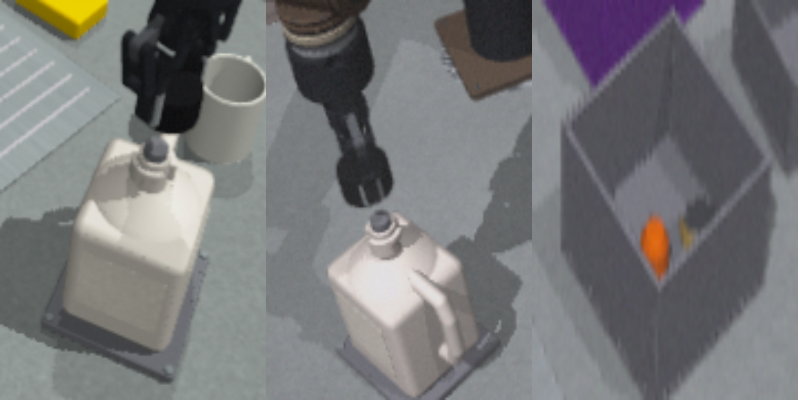

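The cap is clear of the exposed neck (neck top at crop px (155,148) and (380,218)) and held upright. Both scraps are in the caddy, so I'll hand in.

```bash
python3 -c "
from plant import ctrl
print(ctrl.sign_off())"
```

```text
the job is handed in; nothing more can be done
None
```

I've handed the job in: both scraps are in the large grey caddy, and the cap is pressed, twisted about 66° and lifted off, held still a few centimetres above the jug's mouth; the hand-in call gave no verdict.

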